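# Contact test of a four-cell battery pack

### The arm

A 7-joint arm with a two-finger parallel gripper is mounted at the origin on the work surface. World frame = base frame: x ahead of the robot, y to its left, z up, the work surface at z = 0. Lengths are in m, angles in rad, forces in N, time in s.
With the tool pointing down it reaches from about 0.4 to 0.9 m from the base axis. Payload 5.5 kg.
Tool frame: the origin (TCP) lies midway between the tips of the shut fingers; the grasp point (between the pads) lies 19 mm behind it (manip.grip_depth is the distance from the TCP to the grasp point, in m); z points along the fingers, y is the line along which they close (so a half turn about z gives the same grasp; the last joint's range is limited). The gripper opens to 92 mm and grips with 3 to 60 N. Pads are 19 mm wide; open, the fingers measure 130 mm over their backs; the gripper's body (75 mm by 190 mm) begins 47 mm behind the grasp point.
Start: joints at [1.497, 0.501, -0.427, 1.55, 0.221, 1.138, -0.21], TCP at [0.215, -0.613, 0.227] pointing down, gripper open.
Joint ranges: [-2.88, 2.88], [-0.31, 2.03], [-1.54, 1.56], [0.2, 2.42], [-1.41, 4.55], [0.19, 2.02], [-2.57, 2.57]. Speed limits (rad/s): [2.57, 2.57, 3.14, 3.14, 3.14, 3.14, 3.14].

### API

Orientations are given as a unit quaternion [x, y, z, w].
In Python, from bench import manip, effector, viewer gives the robot as it stands. Calls block until the motion is done:
- manip.move_pose(position, orientation): joint-space move of the TCP to a pose.
- manip.servo_line(position, ori=None, vel=0.15): straight line of the TCP; ori=None keeps the orientation; vel is the mean speed in m/s.
- manip.movej(angles): joint-space move.
- effector.open_jaws() and effector.close(f_grip=None): open the fingers fully, or close them until they stop; f_grip is the grip in N (None keeps the last).
- manip.sleep(seconds).
- manip.solve_ik(position, orientation): joint angles nearest the present ones, or None.
- viewer.get_image(name): name is "side" or "top"; returns the picture (384x512x3 uint8, red, green, blue); there is no depth.
- viewer.get_calibration(name): a dict with "vfov" (degrees; the focal length in pixels is half the picture's height over the tangent of half this angle, whatever the lens; pixels are square), "cx", "cy" (the principal point, pixels), "eye" and "attitude" of the camera in the world. Camera axes: x right, y down, z forward; pixel columns grow to the right and rows downward; lengths in m; the calibration is good to about 2 mm. A picture is of the moment at which its call begins. get_calibration takes no time and is no camera call.
A pose or a line that the arm cannot do raises manip.PlanningError and nothing moves.
- manip.hand_in(): hands the job in; it is judged then, once.
Readings, each from a call of its own:
- manip.current_clock(): time.
- manip.current_q(): joint angles.
- manip.current_joint_velocities(): joint speeds.
- manip.current_tau(): joint torques, N m.
- manip.current_tool_pos(): TCP position.
- manip.current_tcp_rot(): TCP orientation.
- manip.current_force(): force on the tool from outside, world axes, zero at the start.
- manip.current_wrist_torque(): the same for the moment, N m.
- manip.current_finger_gap(): finger opening in m.
- manip.current_gripper_force(): force on a finger pad.
Only numpy, scipy, OpenCV 4.12 (cv2) and the standard library are available. Lean on these libraries where they do the work, as an engineer would, in place of code of your own. Each camera call takes 0.05 s, during which the arm holds its last target. There are 200 camera calls.

### The job

Turn the tester's selector knob to its four-dot mark, for the four-cell pack that lies on the bench. Then lay that pack gently in the tester's channel with its tabbed end towards the sprung contacts, push it fully home against the stop and hold it there steady for two seconds. Let it come back off the contacts and leave it lying flat in the channel, with the selector still on four dots and the other things on the bench left where they are.

Things in the scene. Friction and masses are not known exactly. Their poses are not given: they have to be found in the camera images.
- tester: battery-pack tester, beige desk instrument fixed to the bench. Origin on the bench under its middle; x away from the operator, y left, z up. Chassis 35 mm high, x -140 to 140, y -195 to 185 mm. On its right half a console (y -190 to -30) whose face slopes 35 degrees, from 35 mm high at x -132 to 150 mm at x 34, flat top behind. On its left half the channel for the pack.
- dial (a point): fixed point where the knob's axis meets the sloping face, in the tester's frame at x -71, y -110, z 79 mm. x points straight up the slope, y left, z square out of the face (35 degrees from vertical, leaning to the operator). Marks round it at 44 mm radius, from left clockwise: open ring, then one to six dots set like dice, 28 degrees apart; three dots lie straight up the slope, four next to their right.
- selector (a joint): selector knob's angle in rad, growing clockwise seen from in front of the face. Seven clicking positions 0.4887 rad (28 degrees) apart: 0 open ring (off), 0.489 one dot, 0.977 two, 1.466 three, 1.955 four, 2.443 five, 2.932 six. It starts on one, two or three dots. A sprung detent draws it into the nearest position when let go; to pass a click takes about 0.1 N m.
- selector_grip (a point): point on the knob's axis at the height to grip, 27 mm out from the face. z along the axis, out of the face; x along the bar grip to its white-lined pointer end; turns with the knob. Black knob: round skirt 42 mm across, top 6 mm above the face; on it a bar 12 mm thick (y), 46 mm long (x -21 to 26), ending 35 mm above the face.
- stop (a point): foot of the stop face at the channel's far end, mid-width, on the level channel floor 38 mm above the bench; in the tester's frame x 60, y 95, z 38 mm; axes as the tester's, x is the way to push. The stop is the face of a black block 62 mm wide, 40 high, 45 deep. Two aluminium rails 7 mm high, 8 thick, 45 apart inside, run 160 mm from it towards the operator; open at that end and above.
- contacts (a joint): travel in m of the two sprung brass contact pins (7 mm thick, 18 mm apart, 18.5 mm above the channel floor; they move together): 0 free, standing 8 mm out of the stop face; 0.008 pushed level with it. The spring pushes back with 3 N at first, 7 N at 8 mm.
- pack: the four-cell battery pack, loose on the bench: four grey round cells, two by two, a black sleeve round the middle, pale end cards; a block 70 mm long (x), 37 wide (y), 37 high, about 0.2 kg. Origin: centre of its underside; x points to the end with two flat metal tabs, z up.
- pack_tabs (a point): foot of the pack's tabbed end: middle of the lower edge of that end, 35 mm along x from the pack's origin; axes as the pack's.
- pack_two: bystander: flat two-cell pack, 70 x 37 x 18.5 mm, same make; origin at the centre of its underside
- pack_three: bystander: flat three-cell pack, 70 x 55.5 x 18.5 mm, same make; origin at the centre of its underside
- multimeter: bystander: hand-held multimeter lying on its back, 170 x 82 mm, 45 mm high over its dial; origin at the centre of its underside
- screwdriver: bystander: screwdriver with a red handle, 190 mm long, lying on the bench
- brush: bystander: flat brush with a wooden handle, 200 mm long, lying on the bench
- tray: bystander: grey tray 130 x 100 x 35 mm with four single cells; origin at the centre of its underside
There are look-alikes about, which are no part of the job. What is shaped like the pack but green, purple or yellow is not meant.

How it is judged:
By the outcome, as a careful person would: the job done as asked, in the order asked, and still so for the second after the job is handed in, with the robot touching nothing.
It also fails if it takes over 64 s, if anything falls off the work surface, if the arm or the gripper's body presses on something with over 40 N, if the wrist force passes 120 N, or if a joint passes its speed limit or range.

## Working session

There is one attempt and no reset: what is moved stays moved. The work goes in short steps, each a Python script; the robot and the scene stay as the last script left them, time stands still between calls to the robot, and variables do not carry over. Pictures are saved under pics/ and viewed, at most 10 in all, crops included, and the job is handed in when it is done.

```bash
mkdir -p pics; python3 - <<'E'
from bench import manip, effector, viewer
import cv2
for n in("top","side"):
    im=viewer.get_image(n); cv2.imwrite(f"pics/{n}0.png",cv2.cvtColor(im,cv2.COLOR_RGB2BGR)); print(n,viewer.get_calibration(n))
print(manip.current_tcp_rot(),manip.current_tool_pos(),manip.current_clock())
E
```

```text
top {'vfov': 50.135337053270476, 'cx': 255.32433749414858, 'cy': 197.63091625496043, 'eye': array([ 0.37765628, -0.02985261,  1.45950194]), 'attitude': array([-0.70149567,  0.71012766, -0.04245401,  0.04266354])}
side {'vfov': 42.16187099952773, 'cx': 251.96088793119935, 'cy': 193.9683569213716, 'eye': array([0.16171757, 0.81123659, 1.17451476]), 'attitude': array([-0.1885812 ,  0.92445889, -0.32349826,  0.07184541])}
[ 9.85850008e-01  1.67627559e-01 -1.29835831e-04 -8.63905772e-04] [ 0.21454474 -0.61290208  0.22578364] 0.1
```

View pics/top0.png

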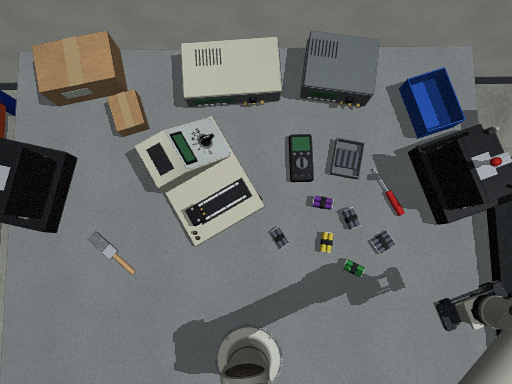

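View pics/side0.png

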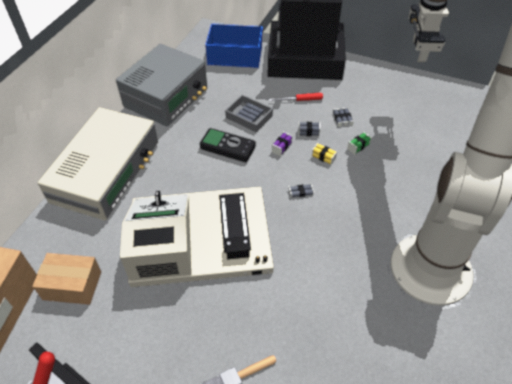

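```bash
python3 - <<'E'
import cv2,numpy as np
t=cv2.imread("pics/top0.png"); s=cv2.imread("pics/side0.png")
a=cv2.resize(t[110:250,130:270],(600,600),interpolation=cv2.INTER_CUBIC)
b=cv2.resize(t[190:265,260:400],None,fx=5.7,fy=5.7,interpolation=cv2.INTER_CUBIC)
c=cv2.resize(s[95:205,255:375],None,fx=5,fy=5,interpolation=cv2.INTER_CUBIC)
cv2.imwrite("pics/a.png",a);cv2.imwrite("pics/b.png",b);cv2.imwrite("pics/c.png",c)
E
```

```text
(no output)
```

View pics/a.png

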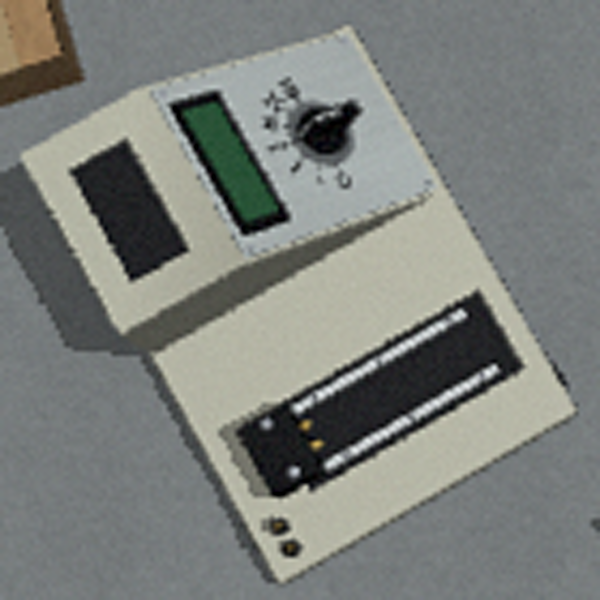

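View pics/b.png

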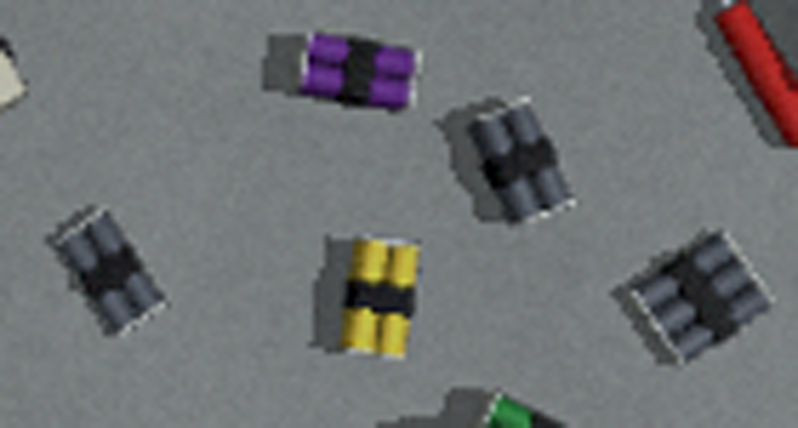

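View pics/c.png

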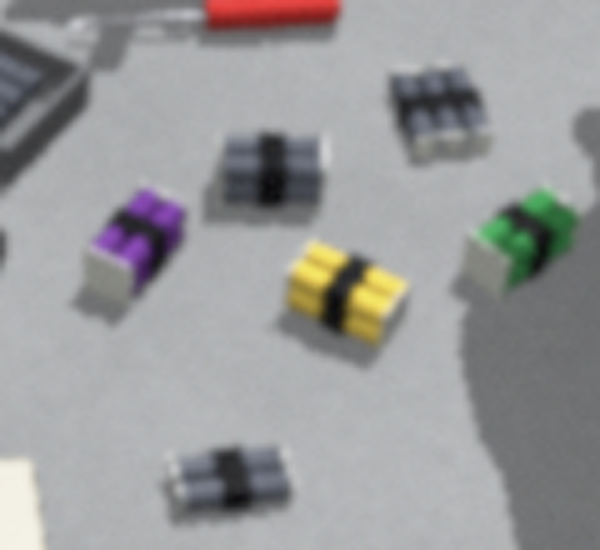

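Top view: the four-cell pack is the one at about (349,217), tall with a long shadow. Tester: knob near (207,140), channel stop near (193,213). The knob points about straight up the slope, i.e. three dots. I'll fit the tester pose and plan next.

```bash
cat >h.py <<'E'
from bench import manip, effector, viewer
import numpy as np, cv2, json
from scipy.spatial.transform import Rotation as R
from scipy.optimize import least_squares
def cam(n):
    c=viewer.get_calibration(n); return c["eye"],R.from_quat(c["attitude"]),192/np.tan(np.radians(c["vfov"]/2)),c["cx"],c["cy"]
def proj(n,P):
    e,r,f,cx,cy=cam(n); p=r.inv().apply(np.atleast_2d(P)-e); return np.c_[cx+f*p[:,0]/p[:,2],cy+f*p[:,1]/p[:,2]]
def cast(n,uv,z):
    e,r,f,cx,cy=cam(n); uv=np.atleast_2d(uv)
    d=r.apply(np.c_[(uv[:,0]-cx)/f,(uv[:,1]-cy)/f,np.ones(len(uv))]); return e+d*((z-e[2])/d[:,2:])
def shot(n,name,box=None,k=1):
    im=cv2.cvtColor(viewer.get_image(n),cv2.COLOR_RGB2BGR)
    if box: u,v,w,h=box; im=cv2.resize(im[v:v+h,u:u+w],None,fx=k,fy=k,interpolation=cv2.INTER_CUBIC)
    cv2.imwrite(f"pics/{name}.png",im)
def load():
    d=json.load(open("d.json")); x,y,a=d["t"]; r=R.from_euler("z",a)
    return d,r,(lambda p: r.apply(np.array(p)/1000.)+[x,y,0])
# knob/face frame rotation in tester: x up the slope, y left, z out
s,c=np.sin(np.radians(35)),np.cos(np.radians(35))
FACE=R.from_matrix(np.array([[c,0,-s],[0,1,0],[s,0,c]]))
E
cat >fit.py <<'E'
from h import *
C=np.array([[280,582],[575,408],[350,28],[432,190],[150,88],[248,255],[297,407],[466,314],[325,467],[497,370],[478,292],[520,365]])*140/600+[130,110]-.5
P=np.array([[140,185,35],[-140,185,35],[-132,-190,35],[-132,-30,35],[34,-190,150],[34,-30,150],[60,68.5,45],[-100,68.5,45],[60,121.5,45],[-100,121.5,45],[-100,64,38],[-100,126,38]])/1000
T=lambda q:R.from_euler("z",q[2]).apply(P)+[q[0],q[1],0]
o=least_squares(lambda q:(proj("top",T(q))-C).ravel(),[.5,.2,1.9],loss="soft_l1"); print(o.x,np.round(proj("top",T(o.x))-C,1).tolist())
print("side",np.round(proj("side",T(o.x)[:2])).tolist())
b=np.array([[470,118],[527,97],[575,205],[515,222]])/5.7+[260,190]-.4
w=cast("top",b,.037); cen=w.mean(0); ax=(w[0]+w[1]-w[2]-w[3])/2
json.dump({"t":o.x.tolist(),"p":cen.tolist(),"pyaw":float(np.arctan2(ax[1],ax[0]))},open("d.json","w"))
print(cen,np.linalg.norm(ax),np.linalg.norm(w[0]-w[1]),np.degrees(np.arctan2(ax[1],ax[0])),proj("side",cen))
d,r,W=load(); F=r*FACE
dial=W([-71,-110,79])
kb=np.array([[300,132],[358,105]])*140/600+[130,110]-.5
e=[]
for uv in kb:   # cast onto plane at bar top
    E,rr,f,cx,cy=cam("top"); dd=rr.apply([(uv[0]-cx)/f,(uv[1]-cy)/f,1]); n=F.apply([0,0,1]); q=E+dd*(n@(dial+.035*n-E))/(n@dd); e.append(F.inv().apply(q-dial))
e=np.array(e)*1000; print("bar ends mm in dial frame",e.round(1),"tilt deg", np.degrees(np.arctan2(*(e[0]-e[1])[[1,0]])))
# IK options
from itertools import product
for th,flip in product((1.466,1.955),(0,1)):
    K=F*R.from_euler("z",-(th-1.466)); 
    # tool z=-z_face, tool y = +-bar y
    m=K*R.from_euler("x",np.pi)*R.from_euler("z",np.pi*flip)
    for out in (.008,.12): print(th,flip,out,manip.solve_ik(dial+F.apply([0,0,out]),m.as_quat()))
for flip in (0,1):
    for pos,yaw in ((cen-[0,0,.025],d["pyaw"]),(W([-30,95,52]),d["t"][2]),(W([25,95,52]),d["t"][2])):
        print(flip,manip.solve_ik(pos,(R.from_euler("z",yaw+np.pi*flip)*R.from_euler("x",np.pi)).as_quat()))
E
python3 fit.py
```

```text
[0.61689299 0.147116   2.07765113] [[0.1, -0.0], [1.7, 0.5], [0.0, -0.2], [2.8, 0.0], [-1.3, -1.0], [-0.9, 1.7], [-0.2, -0.1], [0.6, -1.1], [0.7, -0.9], [0.8, -1.1], [-2.8, 3.3], [-3.8, 1.5]]
side [[273.0, 266.0], [261.0, 185.0]]
[ 0.47549953 -0.36197343  0.037     ] 0.06982546882812617 0.03740800754004045 21.59149224662192 [[309.04649968 124.67240261]]
bar ends mm in dial frame [[ 48.5   7.9  35. ]
 [-13.6   0.9  35. ]] tilt deg 6.504317677598503
1.466 0 0.008 [ 0.45251576  1.27601338 -1.08972909  0.99242717  0.43849614  1.45103753
  0.20166336]
1.466 0 0.12 [ 0.42677202  1.21698332 -1.06330553  0.78623939  0.37629651  1.65657057
  0.26199546]
1.466 1 0.008 [-0.35524353  1.20826311  0.90255805  1.04038502 -1.23332417  1.75066399
 -2.16730446]
1.466 1 0.12 [-0.27002101  1.2466014   1.12602024  0.83715176 -1.39215893  1.98180004
 -2.22607059]
1.955 0 0.008 [ 0.43143101  1.24253505 -1.00794853  0.99360994  0.35976988  1.43306825
 -0.24928429]
1.955 0 0.12 [ 0.41330462  1.19678134 -0.99883463  0.78720295  0.31919944  1.64660497
 -0.20347989]
1.955 1 0.008 None
1.955 1 0.12 None
0 [ 0.92021146  0.69764657 -0.41673999  1.81408943  0.40758283  0.71552494
 -0.91581987]
0 [ 0.40510925  0.67260953 -0.76719719  1.90881196  0.63315694  0.81961271
 -0.19863198]
0 [ 0.2734994   0.62375041 -0.70530964  1.95327286  0.57283818  0.77341021
 -0.25674006]
1 [ 1.44275271  1.18791974 -1.3101002   1.79746781  1.23749127  1.24830199
  1.6984361 ]
1 [-0.70760599  0.63780179  0.68080308  1.94675505 -0.57571486  0.75924464
 -2.32542408]
1 [-0.75383702  0.58673186  0.59959573  1.9880687  -0.49694435  0.71462532
 -2.48229338]
```

```bash
python3 - <<'E'
from h import *
d,r,W=load()
L=[[(-140,-195,35),(-140,185,35),(140,185,35),(140,-195,35)],[(-132,-190,35),(-132,-30,35),(34,-30,150),(34,-190,150),(-132,-190,35)],[(-100,68.5,45),(60,68.5,45),(60,121.5,45),(-100,121.5,45)],[(60,64,78),(60,126,78),(105,126,78),(105,64,78),(60,64,78)],[(-71,-110,79),(-71-20,-110,79+28.7)]]
out=[]
for n,(u,v,w,h) in (("top",(130,112,135,135)),("side",(118,165,160,125))):
    im=cv2.imread(f"pics/{n}0.png")[v:v+h,u:u+w]; k=400/w; im=cv2.resize(im,None,fx=k,fy=k,interpolation=cv2.INTER_CUBIC)
    for l in L:
        p=(proj(n,[W(q) for q in l])-[u,v]+.5)*k
        cv2.polylines(im,[p.astype(int)],False,(0,0,255),1)
    out.append(cv2.copyMakeBorder(im,0,400-im.shape[0],0,0,0))
cv2.imwrite("pics/ov.png",np.hstack(out))
E
```

```text
(no output)
```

View pics/ov.png

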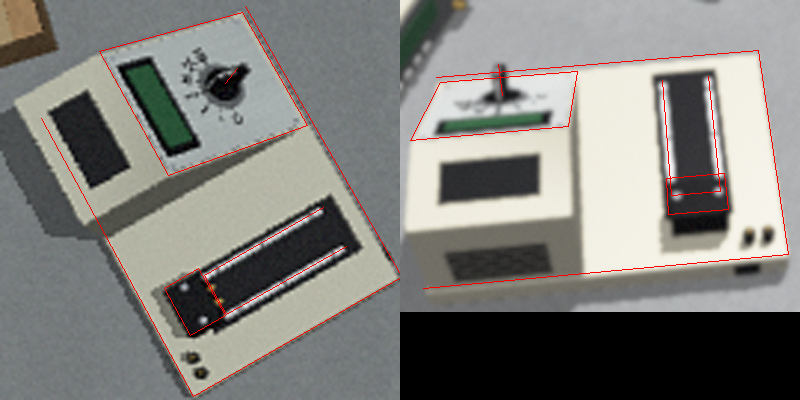

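Overlay: the fitted tester outline matches rails, block and face to about 1 px in both views. The knob bar lies along the slope (three dots). Moving to the knob.

```bash
cat >>h.py <<'E'
def knob(W,r,out,th,dy=0,dx=0):
    F=r*FACE
    return W([-71,-110,79])+F.apply([dx,dy,out]),(F*R.from_euler("z",-(th-1.466))*R.from_euler("x",np.pi)).as_quat()
E
python3 - <<'E'
from h import *
d,r,W=load()
p,q=knob(W,r,.12,1.466); manip.move_pose(p,q)
p,q=knob(W,r,.010,1.466); manip.servo_line(p,q,vel=.1)
f0=manip.current_force()
shot("top","k1",(150,90,120,100),4); shot("side","k1s",(100,140,150,120),4)
a=cv2.imread("pics/k1.png");b=cv2.imread("pics/k1s.png"); b=cv2.resize(b,(400,320)); a=cv2.resize(a,(400,333))[:320]
cv2.imwrite("pics/k.png",np.hstack([a,b]))
print(p,manip.current_tool_pos(),f0,manip.current_clock())
E
```

```text
[0.75031314 0.13342508 0.08719152] [0.75101419 0.13297616 0.08795846] [ 0.40987425 -0.01500651 -0.83084219] 4.575
```

View pics/k.png

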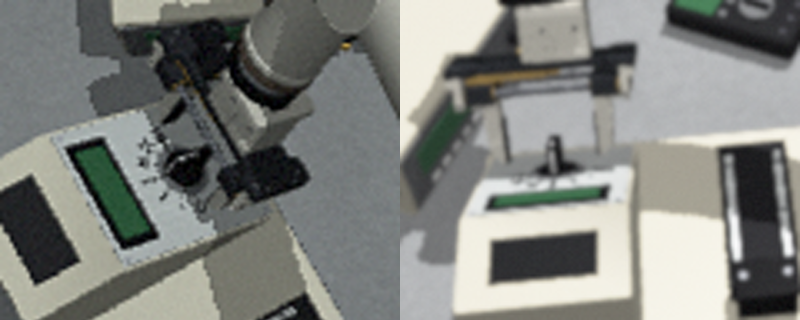

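The fingers straddle the knob: in the side view they are at columns 500 and 605, the bar at 553. Close softly and check the side force.

```bash
python3 - <<'E'
from h import *
d,r,W=load(); F=r*FACE
f0=manip.current_force(); t0=manip.current_wrist_torque()
effector.close(f_grip=12); manip.sleep(.1)
print("gap",manip.current_finger_gap(),"f_face",F.inv().apply(manip.current_force()-f0),"t_face",F.inv().apply(manip.current_wrist_torque()-t0),manip.current_gripper_force(),manip.current_clock())
E
```

```text
gap 0.011957055053729949 f_face [0.25261037 4.78933399 1.68352637] t_face [ 1.26694069 -0.28815688  0.00897104] 11.995204389095306 5.8833
```

```bash
python3 - <<'E'
from h import *
d,r,W=load(); F=r*FACE
effector.close(f_grip=30)
for th in (1.7,1.955):
    p,q=knob(W,r,.010,th); manip.servo_line(p,q,vel=.03)
    print("gap",manip.current_finger_gap(),"t_face",F.inv().apply(manip.current_wrist_torque()))
got=F.inv()*R.from_quat(manip.current_tcp_rot()); print("yaw",got.as_euler("zyx"),manip.current_clock())
effector.open_jaws()
p,q=knob(W,r,.13,1.955); manip.servo_line(p,q,vel=.2)
shot("top","k2",(150,90,120,100),4); print(manip.current_clock())
d,r,W=load(); up=np.array(W([-71,-110,79]))
# hover the pack, then grasp
cen=np.array(d["p"]); yaw=d["pyaw"]; o=(R.from_euler("z",yaw)*R.from_euler("x",np.pi)).as_quat()
manip.move_pose([cen[0],cen[1],.16],o)
shot("side","p1",(240,40,150,120),4); shot("top","p1t",(290,160,120,100),4); print(manip.current_clock(),manip.current_tool_pos())
a=cv2.imread("pics/k2.png");b=cv2.imread("pics/p1.png");c=cv2.imread("pics/p1t.png")
cv2.imwrite("pics/m.png",np.hstack([cv2.resize(x,(266,266*x.shape[0]//x.shape[1]))[:210] for x in (a,b,c)]))
E
```

```text
gap 0.0119665306464871 t_face [1.79479197 0.3013871  0.07104771]
gap 0.011432464525391536 t_face [2.45914024 0.01050202 0.06775629]
yaw [ 4.89406302e-01  9.32384831e-04 -3.13525210e+00] 6.8917
9.0083
11.025 [ 0.4769085  -0.36098555  0.16008469]
```

View pics/m.png

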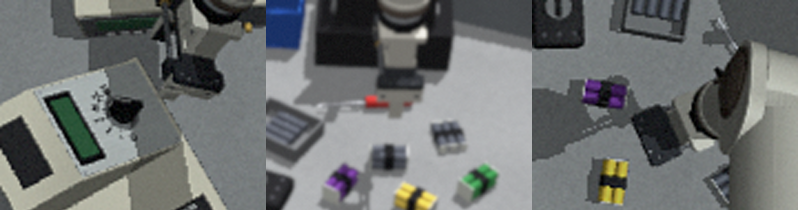

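The knob (left panel, about (125,108)) now points up and right of the slope. The pack at (389,157) in the middle panel is undisturbed. I'll grasp it, then show the end that would face the contacts to the side camera.

```bash
python3 - <<'E'
from h import *
d,r,W=load(); cen=np.array(d["p"])
manip.servo_line([cen[0],cen[1],.013],vel=.12)
effector.close(f_grip=25); print("gap",manip.current_finger_gap(),manip.current_force(),manip.current_tool_pos())
manip.servo_line([cen[0],cen[1],.16],vel=.15)
o=(R.from_euler("z",d["t"][2])*R.from_euler("x",np.pi)).as_quat()
manip.move_pose(W([-45,95,150]),o)
c=proj("side",manip.current_tool_pos())[0].astype(int); print(c,manip.current_clock())
u,v=c-[35,35]; shot("side","e",(int(u),int(v),70,70),8); a=cv2.imread("pics/e.png")
t=cv2.imread("pics/k2.png")[60:400,0:400] # knob
cv2.imwrite("pics/e2.png",np.hstack([cv2.resize(a,(400,400)),cv2.resize(t,(400,400))]))
E
```

```text
gap 0.03666117239792575 [ 0.37100414 -0.9488051  -0.51739896] [ 0.47557996 -0.3621025   0.0130061 ]
[231 186] 16.025
```

View pics/e2.png

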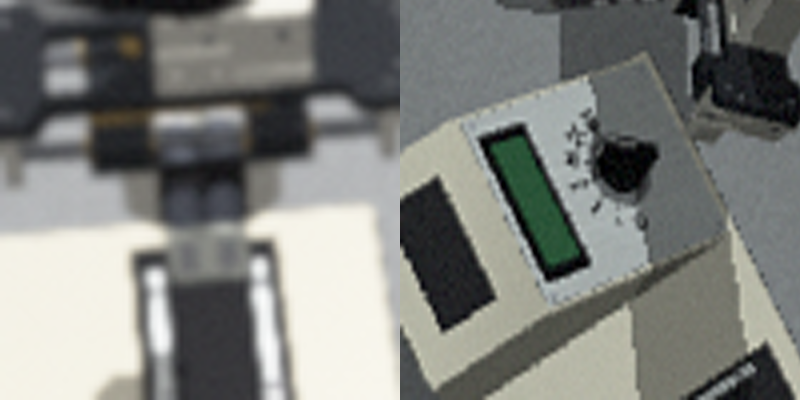

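The end facing the contacts shows two grey tabs at panel pixels (190,252) and (227,250), so the orientation is right. The jaws fitting the bar square at both angles also confirms the selector turn. Next I check the lateral alignment by projection, then lower to just above the rails.

```bash
python3 - <<'E'
from h import *
d,r,W=load()
for x in (-100,-80,-60,-40,-20): 
    print(x,((proj("side",[W([x,68.5,45]),W([x,121.5,45]),W([x,95,45])])-[196,151])*400/70).round().tolist())
p=manip.current_tool_pos(); e=p+r.apply([.035,0,0])-[0,0,.013]
print("pack foot",((proj("side",[e,e+r.apply([0,.0185,0]),e-r.apply([0,.0185,0])])-[196,151])*400/70).round().tolist())
manip.servo_line(W([-35,95,66]),vel=.12); print(manip.current_force(),manip.current_tool_pos(),manip.current_clock())
im=viewer.get_image("side"); cv2.imwrite("pics/s_low.png",cv2.cvtColor(im,cv2.COLOR_RGB2BGR))
g=im.astype(int)
p=manip.current_tool_pos(); e=p+r.apply([.035,0,0])-[0,0,.013]; b=proj("side",[e,W([20,95,45]),W([20,68.5,45]),W([20,121.5,45])]); print(b.round(1).tolist())
for v in (int(b[0,1]-3),int(b[1,1])): print(v,[(u,int(g[v,u].mean())) for u in range(215,255)])
E
```

```text
-100 [[151.0, 260.0], [256.0, 251.0], [204.0, 256.0]]
-80 [[154.0, 291.0], [259.0, 282.0], [207.0, 287.0]]
-60 [[157.0, 323.0], [262.0, 313.0], [210.0, 318.0]]
-40 [[159.0, 355.0], [266.0, 345.0], [213.0, 350.0]]
-20 [[162.0, 387.0], [270.0, 378.0], [216.0, 383.0]]
pack foot [[211.0, 280.0], [251.0, 277.0], [171.0, 283.0]]
[-0.11177821  0.89690398 -1.96632111] [0.55140236 0.07067582 0.06651144] 16.9333
[[233.9, 221.9], [234.9, 229.7], [225.3, 230.5], [244.5, 228.8]]
218 [(215, 237), (216, 235), (217, 233), (218, 224), (219, 207), (220, 164), (221, 95), (222, 76), (223, 132), (224, 161), (225, 148), (226, 117), (227, 113), (228, 120), (229, 112), (230, 109), (231, 115), (232, 128), (233, 134), (234, 131), (235, 121), (236, 109), (237, 110), (238, 116), (239, 113), (240, 86), (241, 79), (242, 120), (243, 135), (244, 125), (245, 106), (246, 98), (247, 157), (248, 194), (249, 186), (250, 165), (251, 167), (252, 198), (253, 229), (254, 240)]
229 [(215, 157), (216, 157), (217, 157), (218, 158), (219, 157), (220, 150), (221, 124), (222, 76), (223, 76), (224, 134), (225, 164), (226, 152), (227, 108), (228, 56), (229, 27), (230, 30), (231, 30), (232, 31), (233, 28), (234, 27), (235, 29), (236, 25), (237, 29), (238, 29), (239, 32), (240, 28), (241, 31), (242, 62), (243, 123), (244, 160), (245, 165), (246, 130), (247, 78), (248, 85), (249, 128), (250, 151), (251, 157), (252, 159), (253, 175), (254, 219)]
```

Rails sit where predicted (±0.2 px); the pack reads about 1.5 mm to the right. I'll correct that, lay it down and push home.

```bash
python3 - <<'E'
from h import *
d,r,W=load()
y=96.2
manip.servo_line(W([-35,y,66]),vel=.05); f0=manip.current_force()
F=lambda: r.inv().apply(manip.current_force()-f0).round(2)
for z in (58,54,52.5,51.5,51):
    manip.servo_line(W([-35,y,z]),vel=.03); print(z,F(),manip.current_tool_pos()[2])
    if F()[2]>3: break
print(manip.current_clock())
for x in (0,10,14,18,20,22):
    manip.servo_line(W([x,y,z]),vel=.06); print(x,F())
    if F()[0]<-12: break
print(manip.current_clock(),manip.current_finger_gap(),z)
E
```

```text
58 [0.3  0.38 0.38] 0.05764269512262102
54 [-0.31  0.73  0.68] 0.0537437188876161
52.5 [-0.36  0.41  0.94] 0.05246051407578786
51.5 [-0.13  1.14  0.47] 0.05145344718033781
51 [-0.69  1.07  0.87] 0.0510228530738427
18.6833
0 [0.28 0.96 0.88]
10 [0.78 0.62 2.13]
14 [-0.58  0.2   1.64]
18 [0.33 0.97 1.33]
20 [0.8  0.71 2.32]
22 [0.28 1.19 2.64]
20.7333 0.03664046886629107 51
```

```bash
python3 - <<'E'
from h import *
d,r,W=load(); y=96.2
F=lambda: r.inv().apply(manip.current_force()).round(2)
p=lambda: ((r.inv().apply(manip.current_tool_pos()-W([0,0,0])))*1000).round(1)
print(F(),p())
for x in range(24,48,2):
    manip.servo_line(W([x,y,51]),vel=.05); print(x,p(),F())
    if F()[0]<-14: break
print(manip.current_clock(),manip.current_finger_gap())
shot("side","push"); shot("top","pusht")
E
```

```text
[ 0.59  0.49 -0.07] [22.3 96.2 51. ]
24 [23.1 96.2 51. ] [-2.91 -0.38 -0.92]
26 [25.1 96.2 51. ] [-3.85  0.03  0.51]
28 [27.1 96.2 51. ] [-5.2  -0.04 -0.14]
30 [28.7 96.3 51. ] [-6.26 -0.43  0.54]
32 [30.3 96.3 51. ] [-7.09 -0.35  0.01]
34 [30.5 96.3 51.1] [-10.43   0.1    0.68]
36 [30.5 96.3 51.2] [-13.24   1.4    0.56]
38 [30.6 96.3 51.2] [-17.57   0.7    1.33]
22.7333 0.03714871268370489
```

```bash
python3 - <<'E'
from h import *
d,r,W=load(); y=96.2
F=lambda: r.inv().apply(manip.current_force()).round(2)
for i in range(4):
    manip.sleep(.65); print(F(),manip.current_tool_pos().round(4))
manip.servo_line(W([12,y,51]),vel=.03); print("back",F())
manip.servo_line(W([12,y,50.5]),vel=.02); print(F())
effector.open_jaws(); manip.sleep(.2)
manip.servo_line(W([12,y,170]),vel=.15)
p=manip.current_tool_pos(); manip.move_pose(p+np.array([-.05,-.3,.1]),manip.current_tcp_rot()); print(manip.current_clock())
shot("top","ft",(130,110,140,140),4); shot("side","fs",(118,165,160,125),4)
a=cv2.imread("pics/ft.png");b=cv2.imread("pics/fs.png")
cv2.imwrite("pics/fin.png",np.hstack([cv2.resize(a,(400,400)),cv2.copyMakeBorder(cv2.resize(b,(400,312)),0,88,0,0,0)]))
E
```

```text
[-18.97  -0.42   1.54] [0.5179 0.1271 0.0512]
[-16.99   0.11   2.17] [0.5179 0.1271 0.0512]
[-17.65   0.22   1.49] [0.5179 0.1271 0.0512]
[-17.42   0.03   1.59] [0.5179 0.1271 0.0512]
back [ 0.69  0.02 -0.33]
[1.36 0.99 5.13]
30.075
```

View pics/fin.png

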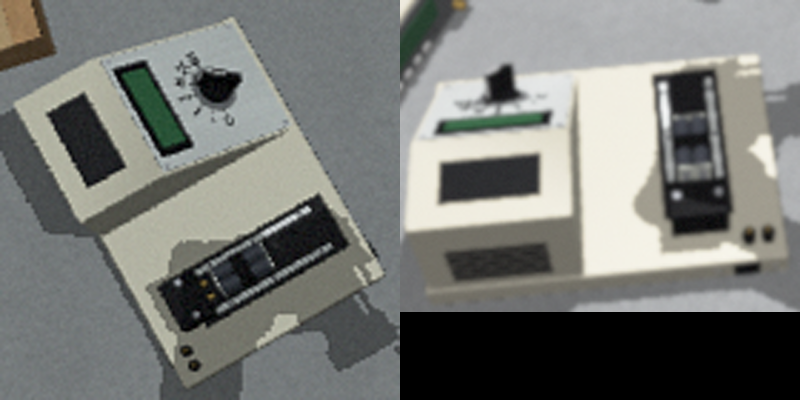

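The pack lies flat between the rails at (243,268), clear of the brass pins at (207,290). The knob bar points at the mark after three dots. I'm handing in.

```bash
python3 -c "
from bench import manip
print(manip.hand_in())"
```

```text
the job is handed in; nothing more can be done
None
```

I handed the job in at about 30 s. The selector was turned from three to four dots, and the pack was laid tabs-first, pushed home and held about 2.6 s. It now lies flat in the channel, off the contacts; I saw nothing else moved but took no final picture of the whole bench.

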